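# Load the cruet caddy for the table

### The job

Load the cruet caddy for the table. Stand the two glass sauce bottles (the clear vinegar bottle with the green cap and the dark one with the gold cap) in the two wells of its taller tier, either way round; stand the pepper mill in the wide well of the lower tier and the salt shaker in the narrow one. Set each down gently and upright on the floor of its well, never dropping or tipping one; the red-capped spice jars and the plastic water bottle are not part of the set, so leave them standing where they are.

Things in the scene. Friction and masses are not known exactly. Their poses are not given: they have to be found in the camera images.
- caddy: Pale wooden block, fixed, 180 x 182 mm, turned any way; low steel handles stand out 23 mm at its y ends. Origin: centre of underside. +x half: tier 60 mm high, two 80 mm wells centred at x, y = (45, 45) and (45, -45) mm. -x half: tier 42 mm high, wide well (76 mm) at (-45, 45), narrow well (60 mm) at (-45, -47). All well floors are 12 mm above the worktop.
- salt: Salt shaker: clear, waisted, with a domed pale grey perforated top and no coloured cap. 90 mm high, body 44 mm diameter at 30 mm height, narrowing to a waist of 30 mm at about 66 mm; the dome from 66 mm to the top is 34 mm across at 70 to 83 mm height. 0.1 kg. Origin: centre of its underside; z up its axis.
- mill: Dark wooden pepper mill, 170 mm high, base 58 mm diameter; the rounded head from 123 to 159 mm height is up to 49 mm across and does not turn, with a 12 mm metal knob on top. 0.18 kg. Origin: centre of its underside; z up its axis.
- vinegar: Clear glass vinegar bottle with a slender neck and a green screw cap, 246 mm high, body 60 mm diameter, cap about 27 mm across. 0.37 kg. The neck is solid to the touch as a straight cone from shoulder to cap (60 mm across at 130 mm height, 34 mm at 222 mm, 28 mm at 244 mm). Origin: centre of its underside; z up its axis.
- dark_bottle: Dark glass sauce bottle with a slender neck and a gold cap, 207 mm high, body 58 mm diameter, cap about 27 mm across. 0.35 kg. The neck is solid to the touch as a straight cone from shoulder to cap (58 mm across at 110 mm height, 34 mm at 185 mm, 28 mm at 204 mm). Origin: centre of its underside; z up its axis.
- spice_tall: Look-alike that stays: cooking-spice jar with a broad flat red cap as wide as the jar, 106 mm high, 45 mm diameter. Origin: centre of its underside; z up its axis.
- spice_short: Look-alike that stays: cooking-spice jar with a broad flat red cap as wide as the jar, 97 mm high, 47 mm diameter. Origin: centre of its underside; z up its axis.
- air_fryer: Air fryer, fixed equipment at the back left, not part of the job: 374 mm tall, keep the arm clear. Its near side, with the basket handle, reaches 175 mm from its origin (centre of its underside).
- water: Look-alike that stays: ribbed clear plastic water bottle with a bluish label and white cap, 184 mm high, 53 mm diameter. Origin: centre of its underside; z up its axis.
Not all that is in view belongs to the job. Leave any blue look-alike of the salt alone.

How it is judged:
By the outcome, as a careful person would: the job done as asked, in the order asked, and still so for the second after the job is handed in, with the robot touching nothing.
It also fails if it takes over 120 s, if anything falls off the work surface, if the arm or the gripper's body presses on something with over 40 N, if the wrist force passes 120 N, or if a joint passes its speed limit or range.

### The arm

A 6-joint arm with a two-finger parallel gripper is mounted at the origin on a cart in front of the work surface, level with it; the furniture and walls round the work are solid. World frame = base frame: x ahead of the robot, y to its left, z up, the work surface at z = 0. Lengths are in m, angles in degrees, forces in N, time in s.
With the tool pointing down it reaches from about 0.25 to 0.725 m from the base axis. Payload 4 kg.
Tool frame: the origin (TCP) lies on the centre line of the jaws, within the pads' length; the fingertips stand arm.tcp_to_tips ahead of it and the grasp point (between the pads) lies 3 mm ahead of it (arm.tcp_to_tips is the distance from the TCP to the fingertips, in m); z points along the fingers, y is the line along which they close (so a half turn about z gives the same grasp; the last joint's range is limited). The gripper opens to 85 mm and grips with 20 to 120 N. Pads are 22 mm wide; open, the fingers measure 114 mm over their backs; the gripper's body (76 mm by 85 mm) begins 54 mm behind the grasp point. The pads swing forward as they close: fully open they stand 13 mm farther back than shut.
Start: joints at [-75.459, 13.785, 0.286, 76.501, 0, 90], TCP at [0.126, -0.484, 0.253] pointing down, gripper open.
Joint ranges: [-155.79, 155.79], [-60.16, 107.12], [-62.33, 73.08], [-114, 123.19], [-81.49, 82.49], [-180, 180]. Speed limits (degrees/s): [159.86, 159.86, 180, 180, 180, 180].

### API

Orientations are given as a 3x3 rotation matrix whose columns are the frame's x, y, z axes.
In Python, from plant import monitor, optics, arm gives the robot as it stands.
- The arm moves only by the shell command python3 -m pendant 'ROWS' [FORCE]. ROWS is JSON, a list of rows, each a list of 3 entries, a list of its own where there are three numbers: the gripper command: -1 is fully open, 1 is shut, values between are in proportion, then the shift along the tool's x, y, z in mm, then the turn about the tool's z in rad. A call has 1 to 10 rows; each row is the pose to reach, as a shift and turn from the pose commanded when the call began, along the tool's axes at that moment; what a row does not reach only later rows make up. A row lasts 1/10 s, in which the tool goes at most 50 mm and 8.59 degrees, less where a joint would pass 70% of its speed; a pose out of reach is approached as far as the arm can. A call with a gripper value outside its range is refused whole. The fingers move at their own pace and stop on an object; FORCE is the grip in N (left out, the last holds). Time passes only in rows, so rows that repeat a pose let the fingers close. It gives the time, the measured TCP pose, the force, the opening and the grip force at its end, in the units of the state.
- monitor.get_obs(): the state, without advancing time (a new reading comes with each control period).
- optics.camera(name): name is "side" or "top" or "wrist"; returns the picture (384x512x3 uint8, red, green, blue); there is no depth.
- optics.camera_model(name): a dict with "fov_y" (degrees; the focal length in pixels is half the picture's height over the tangent of half this angle, whatever the lens; pixels are square), "cx", "cy" (the principal point, pixels), "origin" and "attitude" of the camera in the world. Camera axes: x right, y down, z forward; pixel columns grow to the right and rows downward; lengths in m; the calibration is good to about 2 mm. A picture is of the moment at which its call begins: read the wrist's pose just before it. camera_model takes no time and is no camera call; for the wrist camera it gives the pose at the moment of the call.
- arm.hand_in(): hands the job in; it is judged then, once.
The state is a dict: "time_s": time; "joint_positions": joint angles; "dq": joint speeds; "joint_torque": joint torques, N m; "ee_pos": TCP position; "eef_rot": TCP orientation; "ft_force": force on the tool from outside, world axes, zero at the start; "ft_torque": the same for the moment, N m; "opening": finger opening in m; "finger_force": force on a finger pad.
Only numpy, scipy, OpenCV 4.12 (cv2) and the standard library are available. Lean on these libraries where they do the work, as an engineer would, in place of code of your own. Each camera call takes 0.05 s, during which the arm holds its last target. There are 200 camera calls.

## Working session

There is one attempt and no reset: what is moved stays moved. The work goes in short steps, Python scripts to look and compute and a shell command to move; the robot and the scene stay as the last step left them, time stands still between calls to the robot, and variables do not carry over. Pictures are saved under pics/ and viewed, at most 16 in all, crops included, and the job is handed in when it is done.

```bash
ls; mkdir -p pics; python3 - <<'E'
from plant import monitor, optics, arm
import cv2
print(arm.tcp_to_tips)
for n in ("top","side"):
    m=optics.camera_model(n);print(n,m)
    cv2.imwrite(f"pics/{n}0.png",cv2.resize(optics.camera(n)[:,:,::-1],(800,600),interpolation=cv2.INTER_CUBIC))
o=monitor.get_obs();print(o)
E
```

```text
pics
0.022
top {'fov_y': 44.8520664998221, 'cx': 254.9273269303484, 'cy': 186.57245705546254, 'origin': array([ 0.08173197, -0.17339895,  1.22786876]), 'attitude': array([[ 0.32519624, -0.88047367,  0.34498337],
       [-0.94564602, -0.30239556,  0.11962663],
       [-0.00100666, -0.36513428, -0.93095432]])}
side {'fov_y': 48.16276053081445, 'cx': 253.58778173313829, 'cy': 188.63065297766903, 'origin': array([ 0.14917365, -1.06424593,  0.57954864]), 'attitude': array([[ 0.93991623, -0.14939525,  0.30698296],
       [-0.34133812, -0.42903385,  0.83631229],
       [ 0.006765  , -0.89084848, -0.45425017]])}
{'time_s': 0.1, 'joint_positions': array([-7.54598216e+01,  1.38298946e+01,  2.20547540e-01,  7.65029622e+01,
       -1.30953936e-04,  8.99988096e+01]), 'dq': array([ 0.09465535, -0.07265101,  0.28724187, -0.04792047, -0.02111148,
        0.00226408]), 'joint_torque': array([-1.41512795e-03, -3.73138797e+01,  2.53009933e+01,  1.08770849e-02,
       -8.61038984e-05,  5.66486037e-06]), 'ee_pos': array([ 0.1253934 , -0.48346402,  0.25247851]), 'eef_rot': array([[ 9.67966607e-01,  2.51078479e-01, -4.94329207e-04],
       [ 2.51078966e-01, -9.67964749e-01,  1.89681090e-03],
       [-2.24484914e-06, -1.96016528e-03, -9.99998079e-01]]), 'ft_force': array([-0.34007996,  0.09845657,  0.70607371]), 'ft_torque': array([ 0.03894351,  0.016637  , -0.06621019]), 'finger_force': 0.0, 'opening': 0.08573424869612212}
```

View pics/top0.png

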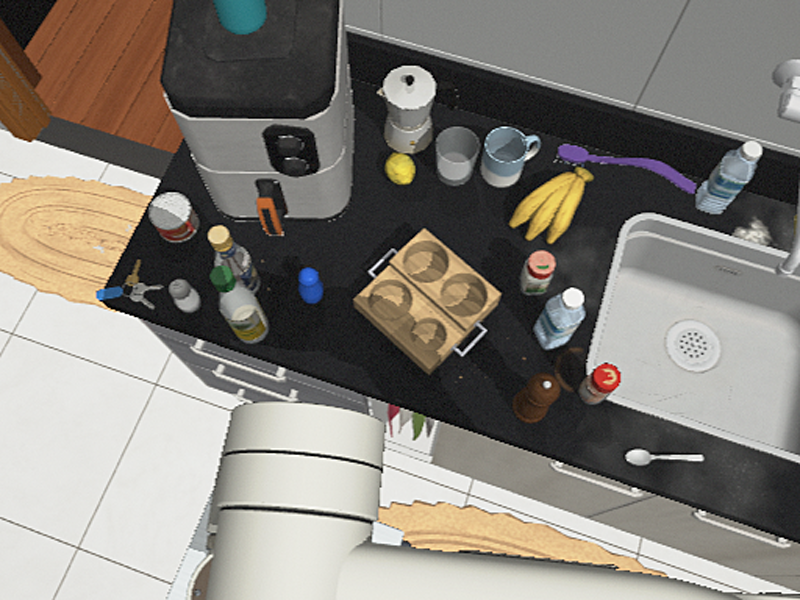

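View pics/side0.png

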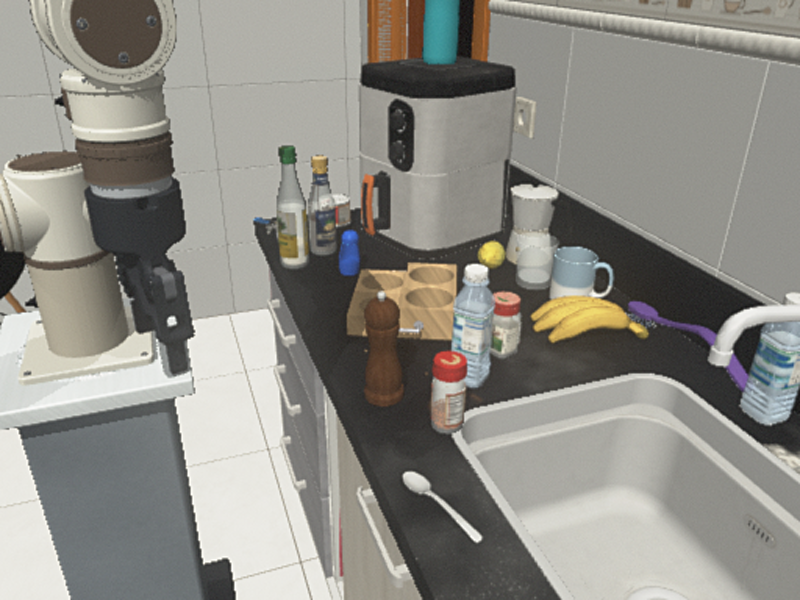

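Top view: green cap ≈(220,277), gold cap ≈(218,237), salt dome ≈(180,287), mill knob ≈(546,378), caddy centre ≈(428,300). The lower tier faces the robot, narrow well ≈(430,333) and wide well ≈(390,298). Side view: caps at (288,153) and (319,163), mill knob (380,296); salt is hidden there. These are pixels in the 800x600 pictures.

```bash
cat > h.py <<'E'
import numpy as np, cv2
from plant import monitor, optics, arm
def ray(m,u,v):
    f=192/np.tan(np.radians(m["fov_y"]/2))
    d=np.array(m["attitude"])@np.array([(u-m["cx"])/f,(v-m["cy"])/f,1.]);return np.array(m["origin"]),d/np.linalg.norm(d)
def plane(m,u,v,z):
    o,d=ray(m,u,v);return o+d*(z-o[2])/d[2]
def tri(m1,p1,m2,p2):
    o1,d1=ray(m1,*p1);o2,d2=ray(m2,*p2)
    s=np.linalg.lstsq(np.c_[d1,-d2],o2-o1,rcond=None)[0]
    a,b=o1+s[0]*d1,o2+s[1]*d2;return (a+b)/2,np.linalg.norm(a-b)
def proj(m,P):
    f=192/np.tan(np.radians(m["fov_y"]/2))
    c=np.array(m["attitude"]).T@(np.array(P)-m["origin"]);return np.array([m["cx"]+f*c[0]/c[2],m["cy"]+f*c[1]/c[2]])
E
python3 - <<'E'
from h import *
im={}
for n in ("top","side"):
    im[n]=optics.camera(n)[:,:,::-1].copy();cv2.imwrite(f"{n}.png",im[n])
def crop(n,x,y,w,h,W,H): return cv2.resize(im[n][y:y+h,x:x+w],(W,H),interpolation=cv2.INTER_CUBIC)
a=crop("top",90,135,100,90,400,360) # x4
b=crop("top",325,230,60,50,240,200)
c=crop("top",220,140,105,100,420,400)
out=np.zeros((600,800,3),np.uint8);out[:360,:400]=crop("top",90,135,100,90,400,360);out[:360,400:800]=crop("top",222,143,100,90,400,360)
out[360:,:240]=crop("top",320,230,60,60,240,240);out[360:,240:520]=crop("side",165,85,70,60,280,240);out[360:,520:800]=crop("side",220,165,70,60,280,240)
cv2.imwrite("pics/c1.png",out)
E
```

```text
(no output)
```

View pics/c1.png

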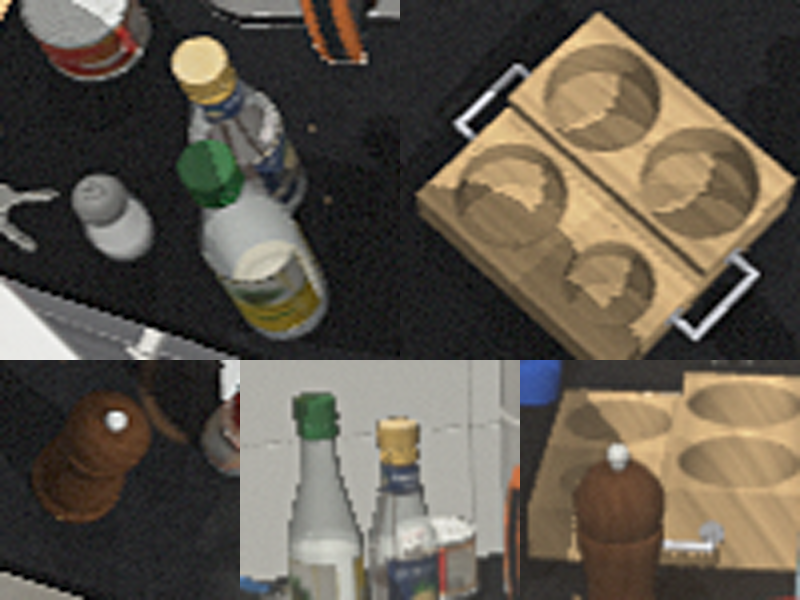

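The crop shows cap discs at (208,157) green and (200,62) gold, the salt dome at (93,192) and the mill knob at (116,420). Well rims are centred at (602,97), (699,182), (511,195) and (609,284). All are at 4x scale.

```bash
python3 - <<'E'
from h import *
T=optics.camera_model("top");S=optics.camera_model("side")
np.set_printoptions(precision=4,suppress=True)
t=cv2.imread("top.png");s=cv2.imread("side.png")
def blob(img,lo,hi,x,y,w,h):
    m=cv2.inRange(cv2.cvtColor(img,cv2.COLOR_BGR2HSV),lo,hi);k=np.zeros_like(m);k[y:y+h,x:x+w]=m[y:y+h,x:x+w]
    n,l,st,c=cv2.connectedComponentsWithStats(k);i=1+st[1:,4].argmax();return c[i],st[i]
print("green",blob(t,(45,80,30),(85,255,255),125,160,40,35),blob(s,(45,80,30),(85,255,255),175,85,25,30))
print("gold",blob(t,(15,70,90),(32,255,255),125,140,40,28),blob(s,(15,70,90),(32,255,255),195,95,25,25))
for n,a,b,z in (("vin",(142,174.2),(183.75,94.2),.246),("dark",(140.2,150.3),(204.5,100.2),.207),("mill",(349,245),(244.5,188.6),.165)):
    print(n,plane(T,*a,z),plane(S,*b,z),*tri(T,a,S,b))
print("salt",plane(T,113.5,184,.082), "base-ish",plane(T,121.5,196,.03))
W={"W1":(272.5,167.25,.06),"W2":(296.75,188.5,.06),"wide":(249.75,191.75,.042),"narrow":(274.25,214,.042)}
P=np.array([plane(T,*w)[:2] for w in W.values()]);print(P)
L=np.array([[45,45],[45,-45],[-45,45],[-45,-47]])/1000
best=None
for nm,M in (("a",L),("b",L[[1,0,2,3]])):
    A=M-M.mean(0);B=P-P.mean(0)
    th=np.arctan2((A[:,0]*B[:,1]-A[:,1]*B[:,0]).sum(),(A*B).sum());R=np.array([[np.cos(th),-np.sin(th)],[np.sin(th),np.cos(th)]])
    c=P.mean(0)-R@M.mean(0);print(nm,np.degrees(th),c,"\n",c+M@R.T,"\nres mm",(P-c-M@R.T)*1000)
print("corners",plane(T,271.5,146,.06),plane(T,321.25,188,.06))
E
```

```text
green (array([142.0806, 177.9147]), array([134, 170,  17,  17, 211], dtype=int32)) (array([184.0133,  98.84  ]), array([179,  94,  10,  11,  75], dtype=int32))
gold (array([140.6716, 152.1244]), array([133, 144,  16,  17, 201], dtype=int32)) (array([203.8807, 104.9358]), array([199,  99,  11,  13, 109], dtype=int32))
vin [0.3903 0.2074 0.246 ] [0.3895 0.2031 0.246 ] [0.3906 0.2079 0.2448] 0.00026334481423760615
dark [0.459  0.2525 0.207 ] [0.4651 0.2573 0.207 ] [0.4613 0.2521 0.2079] 0.005033709963570456
mill [ 0.4083 -0.2926  0.165 ] [ 0.4111 -0.2945  0.165 ] [ 0.4102 -0.293   0.1638] 0.0030014155874355376
salt [0.3914 0.331  0.082 ] base-ish [0.3804 0.3179 0.03  ]
[[ 0.584  -0.0504]
 [ 0.5458 -0.1316]
 [ 0.5023 -0.0126]
 [ 0.4634 -0.0956]]
a -24.99389871045826 [ 0.5241 -0.0721] 
 [[ 0.5839 -0.0503]
 [ 0.5458 -0.1319]
 [ 0.5023 -0.0123]
 [ 0.4634 -0.0957]] 
res mm [[ 0.0843 -0.0694]
 [-0.0358  0.268 ]
 [-0.0415 -0.3104]
 [-0.0071  0.1118]]
b -24.837181443253204 [ 0.5241 -0.0721] 
 [[ 0.546  -0.1318]
 [ 0.5838 -0.0502]
 [ 0.5021 -0.0123]
 [ 0.4635 -0.0958]] 
res mm [[ 37.9491  81.442 ]
 [-38.0017 -81.4678]
 [  0.1232  -0.2512]
 [ -0.0706   0.277 ]]
corners [ 0.6446 -0.0275  0.06  ] [ 0.5686 -0.1936  0.06  ]
```

```bash
cat >> h.py <<'E'
def go(p,ya=None):
    """tool-frame shift (mm) and turn (rad) to TCP target p, tool-y heading ya (deg)"""
    o=monitor.get_obs();R=o["eef_rot"];d=R.T@(np.array(p)-o["ee_pos"])*1000
    cur=np.degrees(np.arctan2(R[1,1],R[0,1]));t=None if ya is None else -((ya-cur+180)%360-180)
    print("shift",d.round(1),"turn rad",None if t is None else (round(np.radians(t),3)),"ycur",cur.round(1),"pos",o["ee_pos"].round(4),"t",round(o["time_s"],2),"j",o["joint_positions"].round(0),"open",round(o["opening"],4))
E
python3 - <<'E'
from h import *
T=optics.camera_model("top");S=optics.camera_model("side")
print("handle",*tri(T,(171.5,118),S,(242,114)))
print("gold c",*tri(T,(140.67,152.1),S,(203.9,104.9)),"green c",*tri(T,(142.08,177.9),S,(184,98.84)))
E
python3 -m pendant '[[-1,[28,-39,-8],-0.14],[-1,[56,-78,-16],-0.28],[-1,[84,-117,-24],-0.42],[-1,[112,-156,-32],-0.56],[-1,[140,-195,-40],-0.7],[-1,[168,-234,-48],-0.84],[-1,[196,-273,-56],-0.98],[-1,[224,-312,-64],-1.12],[-1,[252,-351,-72],-1.26],[-1,[280,-390,-80],-1.4]]' 60
python3 -c "
from h import *
go([.390,.206,.33],122)"
```

```text
handle [0.58641105 0.23409913 0.15764677] 0.006532723343818497
gold c [0.46118032 0.25552106 0.19225466] 0.0016089800799728017 green c [0.38882092 0.20970931 0.22972812] 0.0036081994374723408
time_s: 1.2
ee_pos: [0.2987, -0.0343, 0.3339]
eef_rot: [[-0.088, 0.996, 0.001], [0.996, 0.088, -0.0], [-0.0, 0.001, -1.0]]
ft_force: [2.3, -1.2, -0.1]
opening: 0.0858
finger_force: 0.0
shift [231.3 112.2   3.9] turn rad -2.041 ycur 5.1 pos [ 0.2987 -0.0343  0.3339] t 1.2 j [ -7. -11. -13.  87.  -0.  78.] open 0.0858
```

```bash

python3 -m pendant '[[-1,[24,12,0],-0.145],[-1,[48,24,0],-0.29],[-1,[72,36,0],-0.435],[-1,[96,48,0],-0.58],[-1,[120,60,0],-0.725],[-1,[144,72,0],-0.87],[-1,[168,84,0],-1.015],[-1,[192,96,0],-1.16],[-1,[216,106,2],-1.305],[-1,[233,112,4],-1.45]]' 60
python3 - <<'E'
from h import *
m=optics.camera_model("wrist");w=optics.camera("wrist")
cv2.imwrite("pics/w1.png",cv2.resize(w[:,:,::-1],(768,576)))
print(m["origin"],m["attitude"],m["fov_y"],m["cx"],m["cy"])
print("pred vin cap",proj(m,[.39,.208,.246]),"dark",proj(m,[.461,.2545,.207]),"salt",proj(m,[.391,.331,.085]))
go([.390,.208,.33],90)
E
```

```text
time_s: 2.2
ee_pos: [0.3913, 0.2068, 0.3289]
eef_rot: [[-1.0, 0.031, -0.0], [0.031, 1.0, 0.0], [0.0, 0.0, -1.0]]
ft_force: [0.5, 0.3, -0.6]
opening: 0.0855
finger_force: 0.0
[0.31009177 0.20902577 0.44904221] [[ 3.07422144e-02  9.49477426e-01  3.12326007e-01]
 [ 9.99526882e-01 -2.89017553e-02 -1.05213957e-02]
 [-9.63057915e-04  3.12501691e-01 -9.49916715e-01]] 62.200926518100864 261.41791077524135 195.60488991153335
pred vin cap [263.79475342 213.7944301 ] dark [319.33104934 271.93744021] salt [368.79154856 160.77442538]
shift [ 1.7 -0.6 -1.8] turn rad -0.025 ycur 88.5 pos [0.3917 0.2085 0.3282] t 2.25 j [28.  6.  2. 86.  0. 29.] open 0.0857
```

View pics/w1.png

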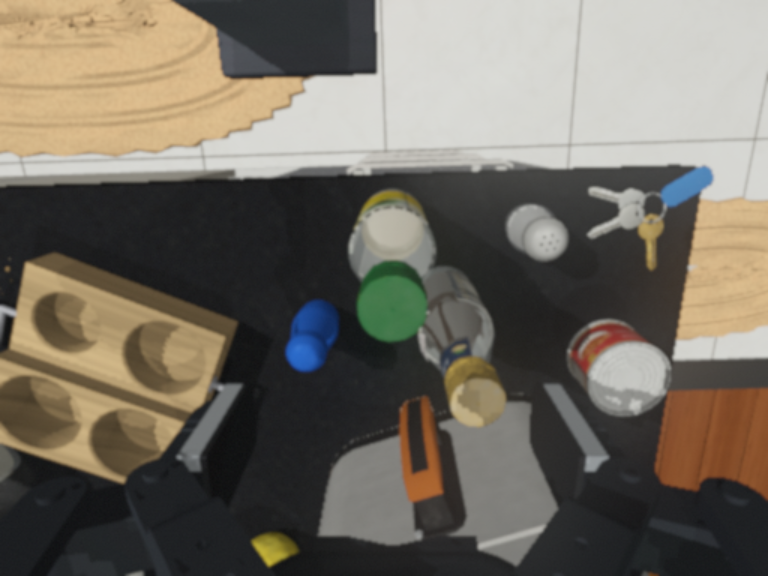

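Wrist view: green cap disc ≈(392,307), gold cap disc ≈(477,400), salt dome ≈(547,240). The arm may still have been settling, so I'll retake with masks now it is at rest.

```bash

python3 -m pendant '[[-1,[1,0,-1],-0.02],[-1,[1,0,-1],-0.02],[-1,[1,0,-1],-0.02]]' 60
python3 - <<'E'
from h import *
m=optics.camera_model("wrist");w=optics.camera("wrist")[:,:,::-1].copy();cv2.imwrite("w2.png",w)
hsv=cv2.cvtColor(w,cv2.COLOR_BGR2HSV)
def el(lo,hi,x,y,W,H):
    k=np.zeros(hsv.shape[:2],np.uint8);k[y:y+H,x:x+W]=cv2.inRange(hsv,lo,hi)[y:y+H,x:x+W]
    n,l,st,c=cv2.connectedComponentsWithStats(k);i=1+st[1:,4].argmax();return st[i],c[i]
print(el((45,80,20),(85,255,255),220,150,90,90)); print(el((12,60,60),(35,255,255),285,220,60,80))
go([.39,.208,.33],90)
out=np.hstack([cv2.resize(w[160:290,220:350],(520,520),interpolation=cv2.INTER_CUBIC),cv2.resize(w[125:195,325:395],(280,280),interpolation=cv2.INTER_CUBIC) if 0 else cv2.copyMakeBorder(cv2.resize(w[125:195,325:395],(280,280),interpolation=cv2.INTER_CUBIC),0,240,0,0,cv2.BORDER_CONSTANT)])
cv2.imwrite("pics/w2c.png",out)
E
```

```text
time_s: 2.55
ee_pos: [0.3897, 0.2046, 0.3306]
eef_rot: [[-1.0, 0.02, 0.0], [0.02, 1.0, -0.0], [-0.0, -0.0, -1.0]]
ft_force: [-0.5, -0.2, 0.2]
opening: 0.0855
finger_force: 0.0
(array([ 241,  176,   47,   54, 1993], dtype=int32), array([263.54892122, 202.6979428 ]))
(array([ 297,  238,   43,   47, 1516], dtype=int32), array([316.91952507, 261.47955145]))
shift [-0.2  3.4  0.7] turn rad -0.02 ycur 88.9 pos [0.3898 0.2046 0.3307] t 2.6 j [28.  6.  2. 86. -0. 29.] open 0.0852
```

View pics/w2c.png

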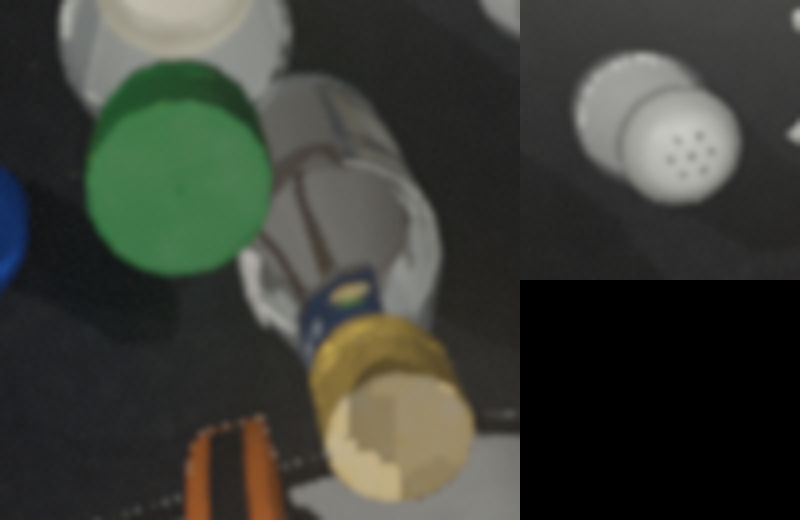

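Crop: green disc centre (180,186), gold disc (400,437), salt perforation centre (691,155), at 4x.

```bash
python3 - <<'E'
from h import *
m=optics.camera_model("wrist");T=optics.camera_model("top");S=optics.camera_model("side")
for n,a,t,s,z in (("vin",(265,206.5),(142,174.2),(183.75,94.2),.246),("dark",(320,269.2),(140.2,150.3),(204.5,100.2),.207),("salt",(367.75,163.75),(113.5,183),None,.09)):
    print(n,"w",plane(m,*a,z)[:2],"t",plane(T,*t,z)[:2],s and plane(S,*s,z)[:2],"tri w-t",*tri(m,a,T,t),"w-s",*(tri(m,a,S,s) if s else ()))
E
```

```text
vin w [0.38388919 0.2067216 ] t [0.39032492 0.20742039] [0.38953643 0.20310421] tri w-t [0.38758485 0.20712879 0.24468281] 0.006077457382848299 w-s [0.38751765 0.20648958 0.2442106 ] 0.005593616359479563
dark w [0.45746806 0.25392901] t [0.45901046 0.25249759] [0.46506817 0.25732653] tri w-t [0.46139614 0.25519055 0.20056196] 1.6668338504709628e-05 w-s [0.46157035 0.25418913 0.20632396] 0.006306988739419221
salt w [0.39107308 0.32683578] t [0.39186051 0.32869843] None tri w-t [0.38704787 0.32092651 0.10762112] 2.10909881096954e-05 w-s
```

```bash

python3 -m pendant '[[-1,[2,2,20],0],[-1,[2,2,45],0],[-1,[2,2,70],0],[-1,[2,2,90],0],[-1,[2,2,100],0],[-1,[2,2,100],0],[-1,[2,2,100],0]]' 60
python3 -c "
from h import *
go([.388,.207,.230],90)"
```

```text
time_s: 3.3
ee_pos: [0.3884, 0.2073, 0.2312]
eef_rot: [[-1.0, 0.019, 0.001], [0.019, 1.0, 0.001], [-0.001, 0.001, -1.0]]
ft_force: [0.9, 0.2, 0.6]
opening: 0.0853
finger_force: 0.0
shift [ 0.4 -0.3  1.2] turn rad -0.019 ycur 88.9 pos [0.3884 0.2073 0.2312] t 3.3 j [ 28.   8. -11.  72.  -0.  29.] open 0.0853
```

```bash

python3 -m pendant '[[0,[0,0,0],0],[0.1,[0,0,0],0],[0.2,[0,0,0],0],[0.3,[0,0,0],0],[0.4,[0,0,0],0],[0.6,[0,0,0],0],[1,[0,0,0],0],[1,[0,0,0],0],[1,[0,0,0],0],[1,[0,0,0],0]]' 60
python3 -m pendant '[[1,[0,0,-1],0],[1,[0,0,-3],0],[1,[0,0,-6],0],[1,[0,0,-10],0],[1,[0,0,-20],0],[1,[0,0,-35],0],[1,[0,0,-50],0],[1,[0,0,-65],0],[1,[0,0,-75],0],[1,[0,0,-75],0]]' 60
python3 - <<'E'
from h import *
a=optics.camera("side")[:,:,::-1];b=optics.camera("wrist")[:,:,::-1]
cv2.imwrite("pics/g1.png",np.hstack([cv2.resize(a[60:240,120:320],(440,396)),cv2.resize(b,(350,396))]))
go([.5458,-.1319,.31],None)
go([.5458,-.1319,.31],64.9)
E
```

```text
time_s: 4.3
ee_pos: [0.3885, 0.2075, 0.2313]
eef_rot: [[-1.0, 0.018, 0.002], [0.018, 1.0, 0.001], [-0.002, 0.001, -1.0]]
ft_force: [-0.7, -0.6, 5.0]
opening: 0.0326
finger_force: 59.1
time_s: 5.3
ee_pos: [0.3888, 0.2078, 0.3071]
eef_rot: [[-1.0, 0.018, 0.003], [0.018, 1.0, 0.002], [-0.003, 0.002, -1.0]]
ft_force: [0.1, -0.1, -3.8]
opening: 0.033
finger_force: 59.2
shift [-163.8 -336.4   -4.8] turn rad None ycur 89.0 pos [0.388  0.2074 0.3052] t 5.4 j [28.  6. -2. 82. -0. 29.] open 0.0328
shift [-163.8 -336.4   -4.8] turn rad 0.42 ycur 89.0 pos [0.388  0.2074 0.3052] t 5.4 j [28.  6. -2. 82. -0. 29.] open 0.0328
```

View pics/g1.png

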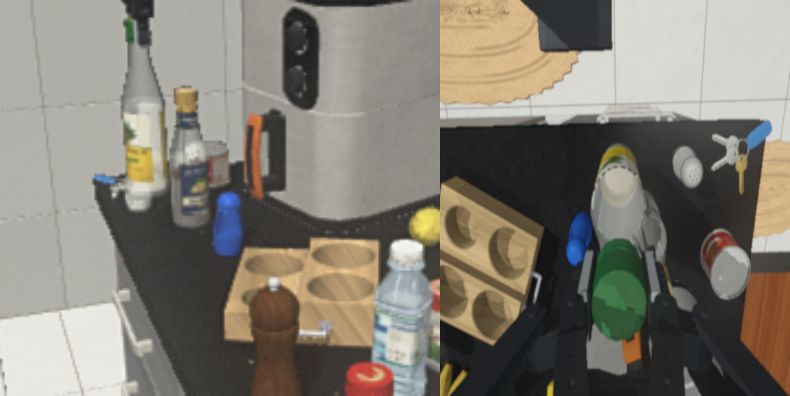

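Vinegar is off the table, hanging in the jaws: side crop body ≈(145,150), bottom ≈(147,195). I'll check its tilt by the body's edges before carrying it over.

```bash

python3 -m pendant '[[1,[-10,-20,-4],0.05],[1,[-25,-50,-8],0.1],[1,[-41,-85,-12],0.15],[1,[-58,-122,-16],0.2],[1,[-76,-160,-18],0.25],[1,[-94,-198,-18],0.3],[1,[-112,-236,-18],0.35],[1,[-130,-270,-18],0.4],[1,[-146,-302,-18],0.42],[1,[-158,-325,-18],0.42]]' 60
python3 -m pendant '[[1,[0,0,0],0],[1,[0,0,0],0],[1,[0,0,0],0]]' 60
python3 - <<'E'
from h import *
go([.5458,-.1319,.32],64.9)
p=monitor.get_obs()["ee_pos"]
a=optics.camera("side")[:,:,::-1].copy();b=optics.camera("top")[:,:,::-1].copy()
for im,n in((a,"side"),(b,"top")):
    m=optics.camera_model(n)
    for z in(.10,.22): 
        q=proj(m,[p[0],p[1],z]);print(n,z,q);cv2.circle(im,tuple(int(round(v)) for v in q),1,(255,0,255),-1)
q=proj(optics.camera_model("side"),[p[0],p[1],.15]).astype(int);r=proj(optics.camera_model("top"),[p[0],p[1],.15]).astype(int)
f=lambda i,q:cv2.resize(i[max(0,q[1]-60):q[1]+60,q[0]-50:q[0]+50],(400,480),interpolation=cv2.INTER_CUBIC)
cv2.imwrite("pics/p1.png",np.hstack([f(a,q),f(b,r)]))
E
```

```text
time_s: 6.4
ee_pos: [0.5404, -0.1227, 0.3216]
eef_rot: [[-0.905, 0.426, -0.002], [0.426, 0.905, 0.0], [0.002, -0.001, -1.0]]
ft_force: [-0.2, 0.3, -3.0]
opening: 0.0331
finger_force: 59.4
time_s: 6.7
ee_pos: [0.5395, -0.1196, 0.3225]
eef_rot: [[-0.906, 0.423, -0.002], [0.423, 0.906, 0.001], [0.002, -0.0, -1.0]]
ft_force: [0.6, 0.3, -3.8]
opening: 0.0334
finger_force: 59.4
shift [-10.9  -8.4   2.5] turn rad 0.001 ycur 64.9 pos [ 0.5395 -0.1196  0.3225] t 6.7 j [-13.  19.  18.  89.   0.  13.] open 0.0334
side 0.1 [269.2733335  174.77571161]
side 0.22 [270.39508001 131.27644379]
top 0.1 [292.91682822 183.71651612]
top 0.22 [296.71485113 164.93990834]
```

View pics/p1.png

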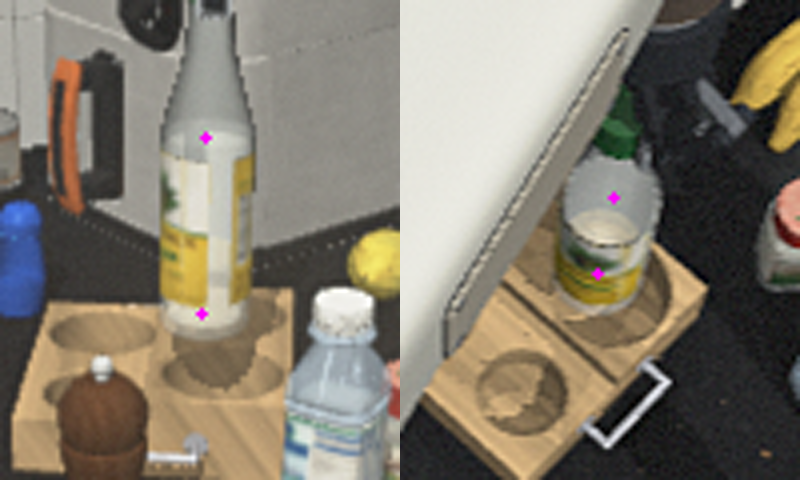

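Dots of the predicted axis sit in the middle of the bottle in both views (side (206,138)/(202,313), top (598,272)). It hangs upright and centred, so I'll lower it.

```bash

python3 -m pendant '[[1,[-6,-4,0],0],[1,[-11,-8,0],0],[1,[-11,-8,0],0],[1,[-11,-8,10],0],[1,[-11,-8,25],0],[1,[-11,-8,40],0],[1,[-11,-8,55],0],[1,[-11,-8,65],0],[1,[-11,-8,68],0],[1,[-11,-8,68],0]]' 60
python3 -c "
from h import *
go([.5458,-.1319,.2433],64.9)"
```

```text
time_s: 7.8
ee_pos: [0.5464, -0.1322, 0.2548]
eef_rot: [[-0.906, 0.424, -0.001], [0.424, 0.906, 0.0], [0.001, -0.0, -1.0]]
ft_force: [-0.3, -0.5, -2.2]
opening: 0.0326
finger_force: 59.4
shift [ 0.7 -0.  11.5] turn rad 0.0 ycur 64.9 pos [ 0.5464 -0.1322  0.2548] t 7.8 j [-14.  21.  10.  80.   0.  11.] open 0.0326
```

```bash

python3 -m pendant '[[1,[0,0,2],0],[1,[0,0,4],0],[1,[0,0,6],0],[1,[0,0,8],0],[1,[0,0,9],0],[1,[0,0,10],0],[1,[0,0,10.5],0],[1,[0,0,11],0],[1,[0,0,11],0]]' 60
```

```text
time_s: 8.7
ee_pos: [0.5467, -0.1323, 0.2443]
eef_rot: [[-0.906, 0.424, -0.0], [0.424, 0.906, 0.0], [0.0, -0.0, -1.0]]
ft_force: [-0.3, -0.1, -3.8]
opening: 0.0327
finger_force: 59.4
```

```bash

python3 -m pendant '[[1,[0,0,0.5],0],[1,[0,0,1],0],[1,[0,0,1],0]]' 60
python3 -m pendant '[[1,[0,0,0.5],0],[1,[0,0,1],0],[1,[0,0,1],0]]' 60
```

```text
time_s: 9.0
ee_pos: [0.5468, -0.1323, 0.2435]
eef_rot: [[-0.906, 0.424, 0.0], [0.424, 0.906, -0.0], [-0.0, 0.0, -1.0]]
ft_force: [-0.3, -0.0, -3.3]
opening: 0.0328
finger_force: 59.5
time_s: 9.3
ee_pos: [0.5472, -0.1325, 0.2434]
eef_rot: [[-0.906, 0.424, 0.002], [0.424, 0.906, -0.001], [-0.002, 0.0, -1.0]]
ft_force: [0.3, -0.7, 4.2]
opening: 0.0329
finger_force: 60.5
```

```bash

python3 -m pendant '[[0.2,[0,0,0],0],[0.15,[0,0,0],0],[0.1,[0,0,0],0],[0,[0,0,0],0],[-0.2,[0,0,0],0],[-0.5,[0,0,0],0],[-0.8,[0,0,0],0],[-0.8,[0,0,-3],0],[-0.8,[0,0,-15],0],[-0.8,[0,0,-35],0]]' 60
python3 -m pendant '[[-0.8,[0,0,-20],0],[-0.8,[0,0,-50],0],[-0.8,[0,0,-70],0],[-0.8,[0,0,-70],0]]' 60
python3 - <<'E'
from h import *
b=optics.camera("side")[:,:,::-1]
cv2.imwrite("pics/v1.png",cv2.resize(b[60:240,170:370],(600,540)))
go([.460,.254,.32],122)
E
```

```text
time_s: 10.3
ee_pos: [0.5461, -0.1321, 0.2772]
eef_rot: [[-0.906, 0.424, -0.002], [0.424, 0.906, 0.001], [0.002, -0.0, -1.0]]
ft_force: [0.7, -0.7, -0.4]
opening: 0.0768
finger_force: 0.0
time_s: 10.7
ee_pos: [0.5481, -0.1326, 0.352]
eef_rot: [[-0.906, 0.424, 0.008], [0.424, 0.906, -0.002], [-0.008, 0.002, -1.0]]
ft_force: [1.7, -0.1, -0.2]
opening: 0.0763
finger_force: 0.0
shift [243.3 312.9  28.9] turn rad -0.996 ycur 64.9 pos [ 0.5476 -0.1325  0.3497] t 10.75 j [-14.  20.  23.  93.   0.  11.] open 0.0768
```

View pics/v1.png

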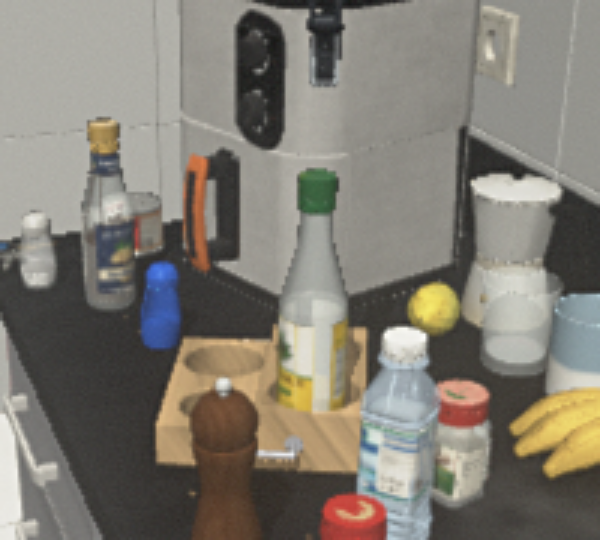

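Vinegar stands upright in its well (cap at (318,190)), nothing else disturbed; salt is visible at (37,250). Next the dark bottle.

```bash

python3 -m pendant '[[-1,[20,26,0],-0.05],[-1,[48,62,0],-0.1],[-1,[76,98,5],-0.15],[-1,[104,134,10],-0.2],[-1,[132,170,15],-0.25],[-1,[160,206,20],-0.3],[-1,[188,242,25],-0.35],[-1,[216,278,29],-0.4],[-1,[235,302,29],-0.45],[-1,[243,313,29],-0.45]]' 60
python3 -m pendant '[[-1,[0,0,0],0],[-1,[0,0,0],0],[-1,[0,0,0],0]]' 60
python3 - <<'E'
from h import *
go([.460,.254,.193],90)
m=optics.camera_model("wrist");w=optics.camera("wrist")[:,:,::-1];print(proj(m,[.46,.254,.207]))
q=proj(m,[.46,.254,.207]).astype(int)
cv2.imwrite("pics/w3.png",cv2.resize(w[q[1]-60:q[1]+60,q[0]-60:q[0]+60],(480,480),interpolation=cv2.INTER_CUBIC));print(q-60)
E
```

```text
time_s: 11.75
ee_pos: [0.4578, 0.2565, 0.3169]
eef_rot: [[-1.0, -0.016, -0.002], [-0.016, 1.0, -0.001], [0.002, -0.001, -1.0]]
ft_force: [0.2, -0.9, 0.4]
opening: 0.0853
finger_force: 0.0
time_s: 12.05
ee_pos: [0.4598, 0.2528, 0.3182]
eef_rot: [[-1.0, -0.01, -0.0], [-0.01, 1.0, -0.001], [0.0, -0.001, -1.0]]
ft_force: [0.1, -0.5, 0.1]
opening: 0.0854
finger_force: 0.0
shift [ -0.3   1.3 125.2] turn rad 0.01 ycur 90.6 pos [0.4598 0.2528 0.3182] t 12.05 j [29. 16. 12. 87. -0. 28.] open 0.0854
[263.6627795  202.20349769]
[203 142]
```

View pics/w3.png

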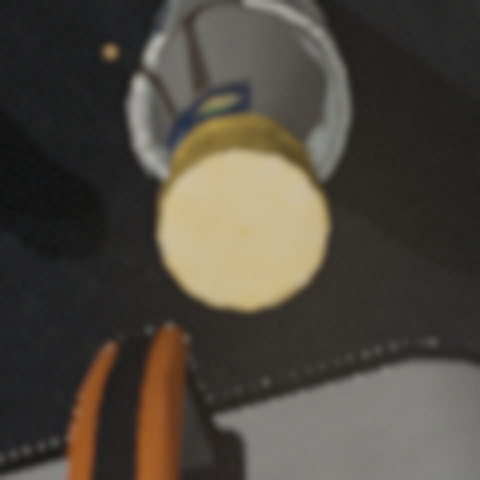

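Gold cap disc is at (243,230) in the crop, 0–3 px from the prediction. Descending.

```bash

python3 -m pendant '[[-1,[0,1,25],0],[-1,[0,1,55],0],[-1,[0,1,85],0],[-1,[0,1,110],0],[-1,[0,1,122],0],[-1,[0,1,125],0],[-1,[0,1,125],0],[-1,[0,1,125],0]]' 60
python3 -m pendant '[[0,[0,0,0],0],[0.1,[0,0,0],0],[0.2,[0,0,0],0],[0.3,[0,0,0],0],[0.4,[0,0,0],0],[0.6,[0,0,0],0],[1,[0,0,0],0],[1,[0,0,0],0],[1,[0,0,0],0],[1,[0,0,0],0]]' 60

```

```text
time_s: 12.9
ee_pos: [0.4603, 0.2555, 0.1948]
eef_rot: [[-1.0, -0.012, 0.002], [-0.012, 1.0, 0.001], [-0.002, 0.001, -1.0]]
ft_force: [0.4, -0.0, -0.5]
opening: 0.0854
finger_force: 0.0
time_s: 13.9
ee_pos: [0.4598, 0.2554, 0.1942]
eef_rot: [[-1.0, -0.012, 0.002], [-0.012, 1.0, 0.001], [-0.002, 0.001, -1.0]]
ft_force: [0.0, -0.9, 5.7]
opening: 0.0331
finger_force: 59.2
```

```bash

python3 -m pendant '[[1,[0,0,-1],0],[1,[0,0,-3],0],[1,[0,0,-6],0],[1,[0,0,-10],0],[1,[0,0,-20],0],[1,[0,0,-40],0],[1,[0,0,-60],0],[1,[0,0,-80],0],[1,[0,0,-94],0],[1,[0,0,-94],0]]' 60
python3 -c "
from h import *
go([.5839,-.0503,.2875],64.9)"
```

```text
time_s: 14.9
ee_pos: [0.4605, 0.2559, 0.2903]
eef_rot: [[-1.0, -0.012, 0.005], [-0.012, 1.0, 0.003], [-0.005, 0.003, -1.0]]
ft_force: [0.7, 0.1, -3.4]
opening: 0.0333
finger_force: 59.2
shift [-119.7 -307.7    2.6] turn rad 0.45 ycur 90.7 pos [0.4605 0.2559 0.2903] t 14.9 j [29. 16.  9. 82.  0. 28.] open 0.0333
```

```bash

python3 -m pendant '[[1,[0,-15,0],0.05],[1,[0,-40,0],0.1],[1,[0,-70,0],0.15],[1,[-2,-105,0],0.2],[1,[-6,-140,0],0.25],[1,[-12,-175,0],0.3],[1,[-25,-210,0],0.35],[1,[-45,-245,0],0.4],[1,[-70,-273,0],0.45],[1,[-90,-290,0],0.45]]' 60
python3 -m pendant '[[1,[0,0,0],0],[1,[0,0,0],0]]' 60
python3 -c "
from h import *
T=optics.camera_model('top');print(plane(T,221,137,0))
go([.5839,-.0503,.2875],64.9)"
```

```text
time_s: 15.9
ee_pos: [0.5528, -0.037, 0.2861]
eef_rot: [[-0.903, 0.429, -0.002], [0.429, 0.903, -0.001], [0.001, -0.002, -1.0]]
ft_force: [0.1, 0.1, -2.1]
opening: 0.0333
finger_force: 59.4
time_s: 16.1
ee_pos: [0.5518, -0.0346, 0.2857]
eef_rot: [[-0.905, 0.426, -0.004], [0.426, 0.905, 0.001], [0.004, -0.001, -1.0]]
ft_force: [-0.8, 0.6, -2.7]
opening: 0.0328
finger_force: 59.2
[0.65313062 0.13056406 0.        ]
shift [-35.7  -0.5  -1.9] turn rad -0.002 ycur 64.8 pos [ 0.5518 -0.0346  0.2857] t 16.1 j [-4. 20. 13. 84.  0. 22.] open 0.0328
```

```bash

python3 -m pendant '[[1,[-15,0,0],0],[1,[-30,0,0],0],[1,[-36,0,0],0],[1,[-36,0,0],0],[1,[-36,0,0],0],[1,[-36,0,0],0]]' 60
python3 - <<'E'
from h import *
go([.5839,-.0503,.2062],64.9)
p=monitor.get_obs()["ee_pos"];n="side";m=optics.camera_model(n)
a=optics.camera(n)[:,:,::-1].copy()
for z in(.11,.19): cv2.circle(a,tuple(int(round(v)) for v in proj(m,[p[0],p[1],z])),1,(255,0,255),-1)
q=proj(m,[p[0],p[1],.15]).astype(int);cv2.imwrite("pics/p2.png",cv2.resize(a[q[1]-60:q[1]+60,q[0]-50:q[0]+50],(400,480),interpolation=cv2.INTER_CUBIC))
E
```

```text
time_s: 16.7
ee_pos: [0.5847, -0.0484, 0.2874]
eef_rot: [[-0.906, 0.423, -0.001], [0.423, 0.906, 0.0], [0.001, -0.0, -1.0]]
ft_force: [0.2, -0.4, -3.4]
opening: 0.033
finger_force: 59.3
shift [-0.1 -2.  81.2] turn rad 0.001 ycur 64.9 pos [ 0.5847 -0.0484  0.2874] t 16.7 j [-5. 23. 19. 85.  0. 20.] open 0.033
```

View pics/p2.png

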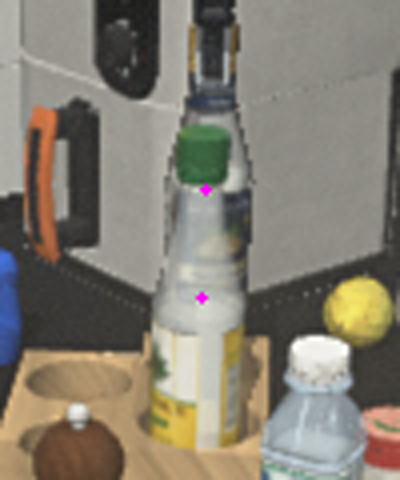

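The dark bottle hangs upright behind the vinegar (right edge ≈250, axis dots at 206/202), within 2–3 mm. Lowering.

```bash

python3 -m pendant '[[1,[0,-2,8],0],[1,[0,-2,22],0],[1,[0,-2,38],0],[1,[0,-2,54],0],[1,[0,-2,66],0],[1,[0,-2,72],0],[1,[0,-2,75],0],[1,[0,-2,77],0],[1,[0,-2,78],0],[1,[0,-2,79],0]]' 60
python3 -m pendant '[[1,[0,0,0.5],0],[1,[0,0,1],0],[1,[0,0,1],0]]' 60
```

```text
time_s: 17.75
ee_pos: [0.585, -0.0508, 0.2089]
eef_rot: [[-0.906, 0.424, 0.001], [0.424, 0.906, -0.0], [-0.001, 0.0, -1.0]]
ft_force: [0.0, 0.3, -2.9]
opening: 0.0332
finger_force: 59.3
time_s: 18.05
ee_pos: [0.5847, -0.0507, 0.2074]
eef_rot: [[-0.906, 0.424, 0.0], [0.424, 0.906, -0.0], [-0.0, 0.0, -1.0]]
ft_force: [0.4, -0.0, -3.4]
opening: 0.0336
finger_force: 59.3
```

```bash

python3 -m pendant '[[1,[0,0,0.5],0],[1,[0,0,1],0],[1,[0,0,1],0]]' 60
```

```text
time_s: 18.35
ee_pos: [0.5847, -0.0508, 0.2064]
eef_rot: [[-0.906, 0.424, 0.0], [0.424, 0.906, -0.0], [-0.0, 0.0, -1.0]]
ft_force: [-0.0, -0.4, -2.0]
opening: 0.033
finger_force: 59.3
```

```bash

python3 -m pendant '[[1,[0,0,0.5],0],[1,[0,0,1],0],[1,[0,0,1],0]]' 60
```

```text
time_s: 18.65
ee_pos: [0.5852, -0.051, 0.2063]
eef_rot: [[-0.906, 0.424, 0.002], [0.424, 0.906, -0.0], [-0.002, 0.0, -1.0]]
ft_force: [-0.5, -0.9, 3.7]
opening: 0.0334
finger_force: 60.2
```

```bash

python3 -m pendant '[[0.2,[0,0,0],0],[0.15,[0,0,0],0],[0.1,[0,0,0],0],[0,[0,0,0],0],[-0.1,[0,0,0],0],[-0.2,[0,0,0],0],[-0.3,[0,0,0],0],[-0.3,[0,0,-3],0],[-0.3,[0,0,-15],0],[-0.3,[0,0,-35],0]]' 60
python3 -m pendant '[[-0.3,[0,0,-20],0],[-0.3,[0,0,-50],0],[-0.3,[0,0,-90],0],[-0.3,[0,0,-110],0],[-0.3,[0,0,-110],0]]' 60
python3 -c "
from h import *
go([.409,-.2935,.29],64.9)"
```

```text
time_s: 19.65
ee_pos: [0.5839, -0.0507, 0.2401]
eef_rot: [[-0.906, 0.424, -0.003], [0.424, 0.906, 0.0], [0.003, -0.001, -1.0]]
ft_force: [1.1, -0.3, 0.7]
opening: 0.0555
finger_force: 0.0
time_s: 20.15
ee_pos: [0.586, -0.0509, 0.3556]
eef_rot: [[-0.906, 0.424, 0.009], [0.424, 0.906, -0.001], [-0.009, 0.003, -1.0]]
ft_force: [-0.1, -0.4, -0.9]
opening: 0.0556
finger_force: 0.0
shift [  58.  -295.    64.2] turn rad 0.0 ycur 64.9 pos [ 0.586  -0.0509  0.3556] t 20.15 j [-5. 23. 29. 95. -0. 20.] open 0.0556
```

```bash

python3 -m pendant '[[-0.5,[4,-20,0],0],[-0.8,[12,-60,0],0],[-1,[20,-105,0],0],[-1,[28,-150,0],0],[-1,[37,-195,5],0],[-1,[46,-235,20],0],[-1,[53,-270,40],0],[-1,[58,-290,60],0],[-1,[58,-295,64],0],[-1,[58,-295,64],0]]' 60
python3 -m pendant '[[-1,[0,0,0],0],[-1,[0,0,0],0],[-1,[0,0,0],0]]' 60
python3 - <<'E'
from h import *
T=optics.camera_model('top');print("spice",plane(T,388.5,241,.106),"water",plane(T,366,190.7,.184))
go([.409,-.2935,.29],64.9)
m=optics.camera_model("wrist");w=optics.camera("wrist")[:,:,::-1];print(proj(m,[.409,-.2935,.17])*1.5)
cv2.imwrite("pics/w4.png",cv2.resize(w,(768,576)))
E
```

```text
time_s: 21.15
ee_pos: [0.4062, -0.2934, 0.2854]
eef_rot: [[-0.905, 0.425, -0.002], [0.425, 0.905, 0.002], [0.002, 0.001, -1.0]]
ft_force: [0.7, 0.6, -0.7]
opening: 0.0851
finger_force: 0.0
time_s: 21.45
ee_pos: [0.4081, -0.2928, 0.2871]
eef_rot: [[-0.906, 0.422, 0.001], [0.422, 0.906, -0.001], [-0.002, -0.0, -1.0]]
ft_force: [-0.2, 0.8, -0.1]
opening: 0.0853
finger_force: 0.0
spice [ 0.46800156 -0.38909474  0.106     ] water [ 0.5451241  -0.29497301  0.184     ]
shift [-1.2 -0.2 -2.9] turn rad 0.002 ycur 65.0 pos [ 0.4081 -0.2928  0.2871] t 21.45 j [-36.  13.   5.  81.   0. -11.] open 0.0853
[393.27040564 300.28613702]
```

View pics/w4.png

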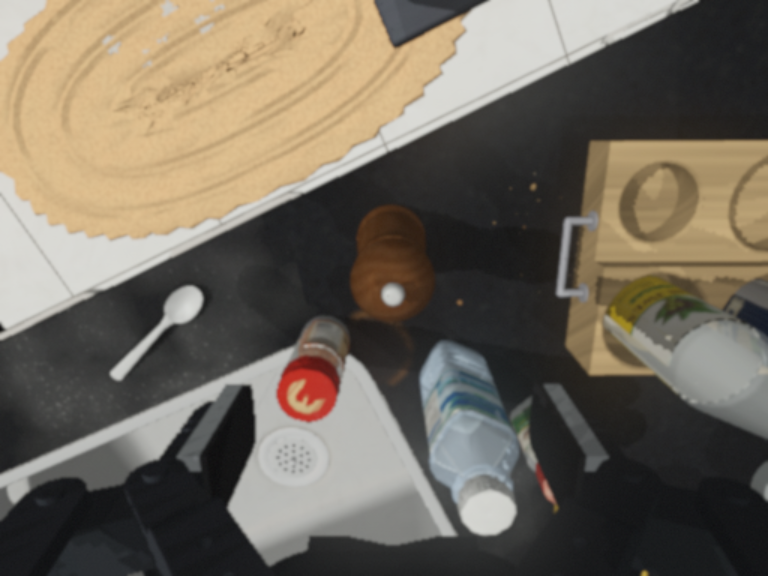

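Mill knob is at (392,295) against a prediction of (393,300). Spice jar and water are clear of the fingers, so descending onto the head.

```bash

python3 -m pendant '[[-1,[-0.5,0,25],0],[-1,[-0.5,0,55],0],[-1,[-0.5,0,85],0],[-1,[-0.5,0,115],0],[-1,[-0.5,0,135],0],[-1,[-0.5,0,144],0],[-1,[-0.5,0,144],0],[-1,[-0.5,0,144],0]]' 60
python3 -m pendant '[[-0.5,[0,0,0],0],[-0.3,[0,0,0],0],[-0.2,[0,0,0],0],[-0.1,[0,0,0],0],[0,[0,0,0],0],[0.3,[0,0,0],0],[1,[0,0,0],0],[1,[0,0,0],0],[1,[0,0,0],0],[1,[0,0,0],0]]' 60
python3 -m pendant '[[1,[0,0,-1],0],[1,[0,0,-3],0],[1,[0,0,-6],0],[1,[0,0,-10],0],[1,[0,0,-20],0],[1,[0,0,-40],0],[1,[0,0,-60],0],[1,[0,0,-72],0],[1,[0,0,-72],0],[1,[0,0,-72],0]]' 60
python3 -c "
from h import *
go([.5023,-.0123,.215],109.9)"

```

```text
time_s: 22.3
ee_pos: [0.4083, -0.2938, 0.1433]
eef_rot: [[-0.906, 0.424, 0.001], [0.424, 0.906, -0.001], [-0.002, -0.0, -1.0]]
ft_force: [0.2, -0.3, 0.4]
opening: 0.0851
finger_force: 0.0
time_s: 23.3
ee_pos: [0.4081, -0.2938, 0.1436]
eef_rot: [[-0.906, 0.424, 0.002], [0.424, 0.906, -0.001], [-0.002, 0.0, -1.0]]
ft_force: [-1.0, 0.7, 5.6]
opening: 0.0457
finger_force: 60.5
time_s: 24.3
ee_pos: [0.4074, -0.2935, 0.2142]
eef_rot: [[-0.906, 0.424, 0.0], [0.424, 0.906, -0.0], [-0.0, -0.0, -1.0]]
ft_force: [-0.3, 0.5, -2.0]
opening: 0.0453
finger_force: 61.6
shift [ 33.3 294.9  -0.8] turn rad -0.785 ycur 64.9 pos [ 0.4074 -0.2935  0.2142] t 24.3 j [-36.  15.  -4.  71.  -0. -11.] open 0.0453
```

```bash

python3 -m pendant '[[1,[8,20,-3],0],[1,[20,50,-6],0],[1,[34,86,-6],0],[1,[46,120,-6],0],[1,[55,154,-6],0],[1,[54,190,-6],0],[1,[50,225,-6],0],[1,[44,258,-6],0],[1,[38,282,-6],0],[1,[33,295,-6],0]]' 60
python3 -m pendant '[[1,[0,0,0],0],[1,[0,0,0],0],[1,[0,0,0],0]]' 60
python3 - <<'E'
from h import *
go([.5023,-.0123,.1556],64.9)
p=monitor.get_obs()["ee_pos"];o=[]
for n in("side","top"):
    m=optics.camera_model(n);a=optics.camera(n)[:,:,::-1].copy()
    for z in(.09,.15): cv2.circle(a,tuple(int(round(v)) for v in proj(m,[p[0],p[1],z])),1,(255,0,255),-1)
    q=proj(m,[p[0],p[1],.12]).astype(int);o.append(cv2.resize(a[q[1]-60:q[1]+60,q[0]-50:q[0]+50],(400,480),interpolation=cv2.INTER_CUBIC))
cv2.imwrite("pics/p3.png",np.hstack(o))
E
```

```text
time_s: 25.3
ee_pos: [0.5028, -0.0106, 0.2189]
eef_rot: [[-0.907, 0.422, -0.002], [0.422, 0.907, 0.0], [0.002, -0.001, -1.0]]
ft_force: [-0.3, -0.9, -1.4]
opening: 0.0456
finger_force: 61.8
time_s: 25.6
ee_pos: [0.5018, -0.0133, 0.2199]
eef_rot: [[-0.905, 0.425, -0.001], [0.425, 0.905, -0.0], [0.001, -0.001, -1.0]]
ft_force: [-0.2, -0.0, -0.5]
opening: 0.0452
finger_force: 61.9
shift [-0.1  1.2 64.3] turn rad -0.001 ycur 64.8 pos [ 0.5018 -0.0133  0.2199] t 25.6 j [-2. 15. -3. 72. -0. 24.] open 0.0452
```

View pics/p3.png

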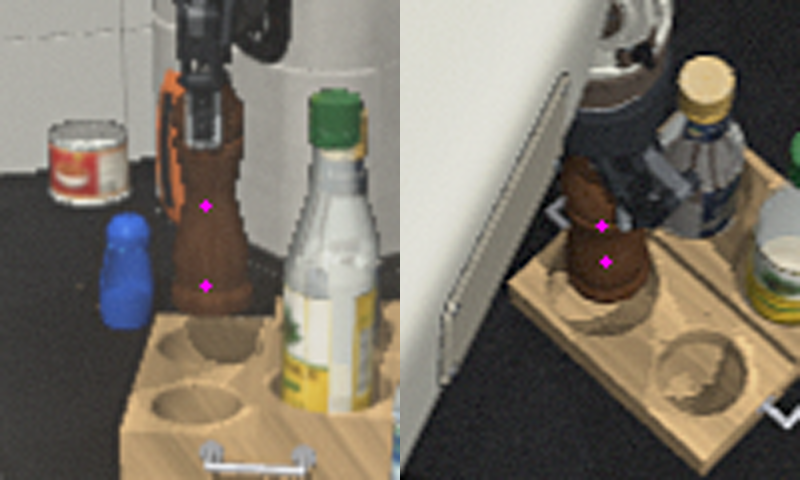

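Mill hangs upright, about 1.5 mm right of the predicted axis (side (212,286) vs (206,286)), clear of both bottles. Lowering.

```bash

python3 -m pendant '[[1,[1,1,8],0],[1,[1,1,20],0],[1,[1,1,35],0],[1,[1,1,47],0],[1,[1,1,54],0],[1,[1,1,58],0],[1,[1,1,60],0],[1,[1,1,61],0],[1,[1,1,62],0],[1,[1,1,62],0]]' 60
python3 -m pendant '[[1,[0,0,0.5],0],[1,[0,0,1],0],[1,[0,0,1],0]]' 60
```

```text
time_s: 26.7
ee_pos: [0.5024, -0.011, 0.1586]
eef_rot: [[-0.906, 0.424, 0.001], [0.424, 0.906, 0.0], [-0.001, 0.0, -1.0]]
ft_force: [0.8, -0.4, -1.1]
opening: 0.0455
finger_force: 61.9
time_s: 27.0
ee_pos: [0.5022, -0.011, 0.1574]
eef_rot: [[-0.906, 0.424, 0.0], [0.424, 0.906, 0.0], [-0.0, 0.0, -1.0]]
ft_force: [-0.3, 0.4, -0.6]
opening: 0.0456
finger_force: 61.9
```

```bash

python3 -m pendant '[[1,[0,0,0.5],0],[1,[0,0,1],0],[1,[0,0,1],0]]' 60
```

```text
time_s: 27.3
ee_pos: [0.5021, -0.011, 0.1562]
eef_rot: [[-0.906, 0.424, -0.0], [0.424, 0.906, 0.0], [0.0, -0.0, -1.0]]
ft_force: [0.0, 0.3, -2.3]
opening: 0.0455
finger_force: 61.9
```

```bash

python3 -m pendant '[[1,[0,0,0.5],0],[1,[0,0,1],0],[1,[0,0,1],0]]' 60
```

```text
time_s: 27.6
ee_pos: [0.5024, -0.0111, 0.1557]
eef_rot: [[-0.906, 0.424, 0.001], [0.424, 0.906, -0.0], [-0.001, 0.0, -1.0]]
ft_force: [-1.3, 0.2, 0.9]
opening: 0.0453
finger_force: 62.1
```

```bash

python3 -m pendant '[[1,[0,0,0.5],0],[1,[0,0,0.7],0],[1,[0,0,0.7],0]]' 60
```

```text
time_s: 27.9
ee_pos: [0.5027, -0.0111, 0.1557]
eef_rot: [[-0.906, 0.424, 0.002], [0.424, 0.906, -0.0], [-0.002, 0.001, -1.0]]
ft_force: [-1.2, -0.3, 5.9]
opening: 0.0455
finger_force: 62.4
```

```bash

python3 -m pendant '[[-0.1,[0,0,0],0],[-0.15,[0,0,0],0],[-0.2,[0,0,0],0],[-0.3,[0,0,0],0],[-0.4,[0,0,0],0],[-0.5,[0,0,0],0],[-0.6,[0,0,0],0],[-0.6,[0,0,-3],0],[-0.6,[0,0,-15],0],[-0.6,[0,0,-35],0]]' 60
python3 -m pendant '[[-0.6,[0,0,-20],0],[-0.6,[0,0,-50],0],[-0.6,[0,0,-90],0],[-0.6,[0,0,-110],0],[-0.6,[0,0,-110],0]]' 60
python3 -c "
from h import *
go([.391,.3275,.25],90)"
```

```text
time_s: 28.9
ee_pos: [0.5013, -0.011, 0.1896]
eef_rot: [[-0.906, 0.424, -0.003], [0.424, 0.906, 0.0], [0.002, -0.001, -1.0]]
ft_force: [0.6, 0.7, 0.3]
opening: 0.0682
finger_force: 0.0
time_s: 29.4
ee_pos: [0.5041, -0.0111, 0.3045]
eef_rot: [[-0.906, 0.424, 0.009], [0.424, 0.906, -0.0], [-0.008, 0.004, -1.0]]
ft_force: [0.5, 0.6, -0.8]
opening: 0.0682
finger_force: 0.0
shift [246.4 258.5  53.4] turn rad -0.438 ycur 64.9 pos [ 0.5041 -0.0111  0.3045] t 29.4 j [-1. 13.  7. 83.  0. 24.] open 0.0682
```

```bash

python3 -m pendant '[[-1,[20,20,0],0],[-1,[52,54,0],0],[-1,[84,88,5],0],[-1,[116,122,12],0],[-1,[148,156,20],0],[-1,[180,190,28],0],[-1,[212,222,38],0],[-1,[234,246,48],0],[-1,[244,258,53],0],[-1,[245,258,53],0]]' 60
python3 -m pendant '[[-1,[0,0,0],0],[-1,[0,0,0],0],[-1,[0,0,0],0]]' 60
python3 - <<'E'
from h import *
go([.391,.3275,.082],64.9)
m=optics.camera_model("wrist");w=optics.camera("wrist")[:,:,::-1]
cv2.imwrite("w5.png",w)
q=proj(m,[.391,.3275,.09]);print(q);q=q.astype(int);print(q-60)
cv2.imwrite("pics/w5.png",cv2.resize(w[q[1]-60:q[1]+60,q[0]-60:q[0]+60],(480,480),interpolation=cv2.INTER_CUBIC))
np.save("w5.npy",np.r_[m["origin"],np.ravel(m["attitude"])])
E
```

```text
time_s: 30.4
ee_pos: [0.3885, 0.3275, 0.2451]
eef_rot: [[-0.907, 0.421, -0.002], [0.421, 0.907, -0.002], [0.001, -0.002, -1.0]]
ft_force: [0.2, -0.3, 0.4]
opening: 0.0854
finger_force: 0.0
time_s: 30.7
ee_pos: [0.3904, 0.3254, 0.2471]
eef_rot: [[-0.905, 0.426, 0.001], [0.426, 0.905, 0.0], [-0.001, 0.001, -1.0]]
ft_force: [-0.0, -0.7, 0.6]
opening: 0.0852
finger_force: 0.0
shift [  0.5   2.  165.1] turn rad -0.002 ycur 64.8 pos [0.3904 0.3254 0.2471] t 30.7 j [40. 15.  1. 76. -0. 65.] open 0.0852
[264.60951429 184.29491966]
[204 124]
```

View pics/w5.png

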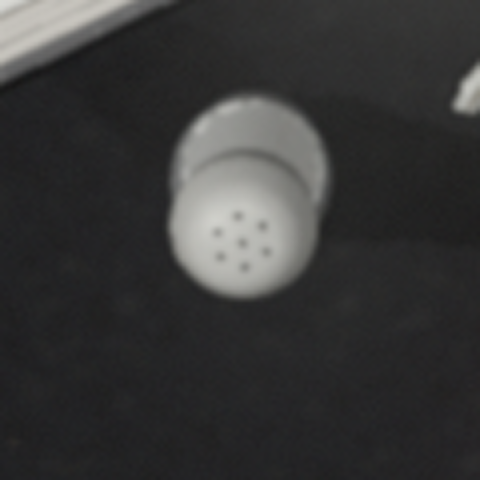

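Perforation centre at (242,243) in the crop is within 0.5 px of the prediction. Descending.

```bash

python3 -m pendant '[[-1,[0.5,2,25],0],[-1,[0.5,2,60],0],[-1,[0.5,2,95],0],[-1,[0.5,2,130],0],[-1,[0.5,2,152],0],[-1,[0.5,2,162],0],[-1,[0.5,2,165],0],[-1,[0.5,2,165],0],[-1,[0.5,2,165],0]]' 40
python3 -m pendant '[[-0.2,[0,0,0],0],[0,[0,0,0],0],[0.1,[0,0,0],0],[0.2,[0,0,0],0],[0.3,[0,0,0],0],[0.4,[0,0,0],0],[1,[0,0,0],0],[1,[0,0,0],0],[1,[0,0,0],0],[1,[0,0,0],0]]' 40
python3 -m pendant '[[1,[0,0,-1],0],[1,[0,0,-3],0],[1,[0,0,-6],0],[1,[0,0,-10],0],[1,[0,0,-20],0],[1,[0,0,-40],0],[1,[0,0,-65],0],[1,[0,0,-85],0],[1,[0,0,-95],0],[1,[0,0,-95],0]]' 40
python3 -c "
from h import *
go([.4634,-.0957,.18],64.9)"

```

```text
time_s: 31.65
ee_pos: [0.3911, 0.3292, 0.0831]
eef_rot: [[-0.906, 0.424, 0.002], [0.424, 0.906, 0.002], [-0.001, 0.003, -1.0]]
ft_force: [0.2, -0.7, -0.0]
opening: 0.0858
finger_force: 0.0
time_s: 32.65
ee_pos: [0.3905, 0.329, 0.0822]
eef_rot: [[-0.906, 0.424, 0.001], [0.424, 0.906, 0.001], [-0.0, 0.002, -1.0]]
ft_force: [-0.4, 0.8, 5.7]
opening: 0.0322
finger_force: 39.6
time_s: 33.65
ee_pos: [0.391, 0.3293, 0.1786]
eef_rot: [[-0.906, 0.424, 0.003], [0.424, 0.906, 0.003], [-0.002, 0.004, -1.0]]
ft_force: [-0.0, 0.4, -0.9]
opening: 0.0322
finger_force: 39.3
shift [-245.8 -354.2   -2.3] turn rad 0.0 ycur 64.9 pos [0.391  0.3293 0.1786] t 33.65 j [40. 17. -6. 66. -0. 65.] open 0.0322
```

```bash

python3 -m pendant '[[1,[-8,-18,-5],0],[1,[-25,-55,-10],0],[1,[-43,-95,-15],0],[1,[-61,-136,-20],0],[1,[-79,-177,-20],0],[1,[-97,-218,-20],0],[1,[-115,-259,-20],0],[1,[-133,-299,-20],0],[1,[-150,-335,-20],0],[1,[-164,-364,-20],0]]' 40
python3 -m pendant '[[1,[-20,2,0],0],[1,[-50,6,0],0],[1,[-72,8,0],0],[1,[-80,9,0],0],[1,[-80,9,0],0],[1,[-80,9,0],0]]' 40
python3 -c "
from h import *
go([.4634,-.0957,.0942],64.9)"
```

```text
time_s: 34.65
ee_pos: [0.3823, -0.0731, 0.1957]
eef_rot: [[-0.905, 0.426, -0.002], [0.426, 0.905, -0.0], [0.002, -0.001, -1.0]]
ft_force: [0.1, 0.3, -1.9]
opening: 0.0321
finger_force: 39.4
time_s: 35.25
ee_pos: [0.4589, -0.0962, 0.1958]
eef_rot: [[-0.906, 0.424, -0.003], [0.424, 0.906, 0.001], [0.003, -0.001, -1.0]]
ft_force: [0.3, -0.3, -0.9]
opening: 0.0321
finger_force: 39.6
shift [ -4.2   2.4 101.6] turn rad 0.0 ycur 64.9 pos [ 0.4589 -0.0962  0.1958] t 35.25 j [-12.  12. -10.  67.  -0.  13.] open 0.0321
```

```bash

python3 -m pendant '[[1,[-4,2,0],0],[1,[-4,2,10],0],[1,[-4,2,25],0],[1,[-4,2,40],0],[1,[-4,2,50],0],[1,[-4,2,54],0],[1,[-4,2,54],0]]' 40
python3 - <<'E'
from h import *
go([.4634,-.0957,.0942],64.9)
p=monitor.get_obs()["ee_pos"];o=[]
for n in("side","top"):
    m=optics.camera_model(n);a=optics.camera(n)[:,:,::-1].copy()
    cv2.circle(a,tuple(int(round(v)) for v in proj(m,[p[0],p[1],.09])),1,(255,0,255),-1)
    q=proj(m,[p[0],p[1],.1]).astype(int);o.append(cv2.resize(a[q[1]-60:q[1]+60,q[0]-50:q[0]+50],(400,480),interpolation=cv2.INTER_CUBIC))
cv2.imwrite("pics/p4.png",np.hstack(o))
E
```

```text
time_s: 35.95
ee_pos: [0.4645, -0.0961, 0.142]
eef_rot: [[-0.906, 0.424, -0.001], [0.424, 0.906, 0.0], [0.001, -0.0, -1.0]]
ft_force: [-0.2, -0.1, -0.4]
opening: 0.032
finger_force: 39.5
shift [ 1.1 -0.1 47.8] turn rad 0.001 ycur 64.9 pos [ 0.4645 -0.0961  0.142 ] t 35.95 j [-12.  16. -15.  60.  -0.  13.] open 0.032
```

View pics/p4.png

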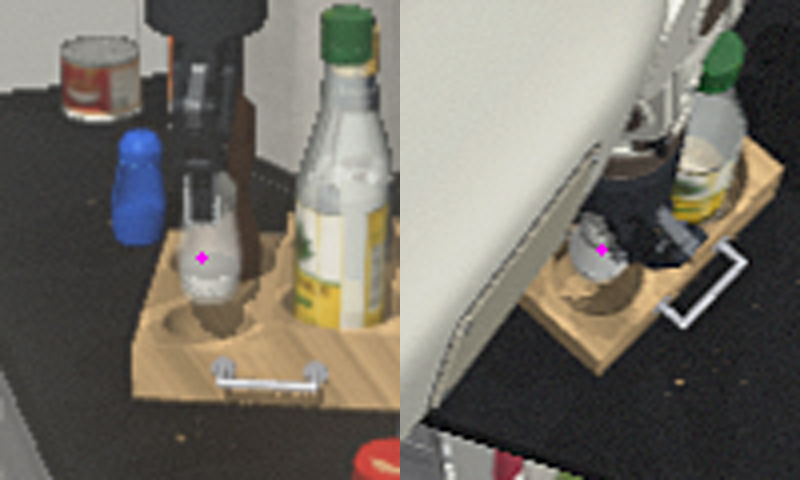

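Salt hangs upright over the narrow well, about 2 mm right of the TCP axis (side (210,258) vs (202,258)), and clear of mill and vinegar. Lowering with a 2–3 mm correction.

```bash

python3 -m pendant '[[1,[3,-1,4],0],[1,[3,-1,14],0],[1,[3,-1,26],0],[1,[3,-1,35],0],[1,[3,-1,40],0],[1,[3,-1,43],0],[1,[3,-1,45],0],[1,[3,-1,46],0],[1,[3,-1,46],0]]' 40
python3 -m pendant '[[1,[0,0,0.5],0],[1,[0,0,1],0],[1,[0,0,1],0]]' 40
```

```text
time_s: 36.95
ee_pos: [0.4621, -0.096, 0.0968]
eef_rot: [[-0.906, 0.424, 0.0], [0.424, 0.906, -0.0], [-0.0, 0.0, -1.0]]
ft_force: [-0.6, 0.1, -0.7]
opening: 0.0321
finger_force: 39.6
time_s: 37.25
ee_pos: [0.462, -0.096, 0.0957]
eef_rot: [[-0.906, 0.424, 0.0], [0.424, 0.906, -0.0], [-0.0, 0.0, -1.0]]
ft_force: [-0.4, 0.2, -0.5]
opening: 0.0321
finger_force: 39.6
```

```bash

python3 -m pendant '[[1,[0,0,0.5],0],[1,[0,0,0.7],0],[1,[0,0,0.7],0]]' 40
```

```text
time_s: 37.55
ee_pos: [0.4619, -0.096, 0.0949]
eef_rot: [[-0.906, 0.424, -0.0], [0.424, 0.906, -0.0], [0.0, -0.0, -1.0]]
ft_force: [0.1, 0.1, -1.6]
opening: 0.0322
finger_force: 39.6
```

```bash

python3 -m pendant '[[1,[0,0,0.5],0],[1,[0,0,1],0],[1,[0,0,1],0]]' 40
```

```text
time_s: 37.85
ee_pos: [0.4621, -0.096, 0.0942]
eef_rot: [[-0.906, 0.424, 0.0], [0.424, 0.906, -0.0], [-0.0, 0.0, -1.0]]
ft_force: [-0.5, 0.1, 1.0]
opening: 0.0325
finger_force: 39.8
```

```bash

python3 -m pendant '[[1,[0,0,0.5],0],[1,[0,0,0.5],0],[1,[0,0,0.5],0]]' 40
```

```text
time_s: 38.15
ee_pos: [0.4623, -0.0961, 0.0942]
eef_rot: [[-0.906, 0.424, 0.001], [0.424, 0.906, -0.0], [-0.001, 0.0, -1.0]]
ft_force: [-1.4, 0.1, 4.8]
opening: 0.0323
finger_force: 40.1
```

```bash

python3 -m pendant '[[0.2,[0,0,0],0],[0.15,[0,0,0],0],[0.1,[0,0,0],0],[0.05,[0,0,0],0],[0,[0,0,0],0],[-0.1,[0,0,0],0],[-0.15,[0,0,0],0],[-0.15,[0,0,-3],0],[-0.15,[0,0,-15],0],[-0.15,[0,0,-35],0]]' 40
python3 -m pendant '[[-0.15,[0,0,-20],0],[-0.15,[0,0,-50],0],[-0.15,[0,0,-90],0],[-0.15,[0,0,-130],0],[-0.15,[0,0,-150],0],[-0.15,[30,-20,-150],0],[-0.15,[70,-50,-150],0],[-0.15,[100,-90,-150],0],[-0.15,[110,-110,-150],0],[-0.15,[110,-110,-150],0]]' 40
python3 - <<'E'
from h import *
a=[cv2.resize(optics.camera(n)[:,:,::-1][y:y+180,x:x+190],(400,380),interpolation=cv2.INTER_CUBIC) for n,x,y in(("side",170,70),("top",210,90))]
cv2.imwrite("pics/f.png",np.hstack(a)); go([.46,-.09,.3])
E
```

```text
time_s: 39.15
ee_pos: [0.4607, -0.0957, 0.1278]
eef_rot: [[-0.906, 0.424, -0.003], [0.424, 0.906, 0.001], [0.003, -0.001, -1.0]]
ft_force: [-0.6, -0.9, -0.3]
opening: 0.0489
finger_force: 0.0
time_s: 40.15
ee_pos: [0.3135, -0.1497, 0.279]
eef_rot: [[-0.904, 0.427, 0.001], [0.427, 0.904, -0.001], [-0.001, -0.0, -1.0]]
ft_force: [-0.5, 0.2, 0.3]
opening: 0.0493
finger_force: 0.0
shift [-105.3  114.9  -20.9] turn rad None ycur 64.8 pos [ 0.3159 -0.1492  0.2789] t 40.25 j [-25.  -4. -16.  78.   0.  -0.] open 0.0492
```

View pics/f.png

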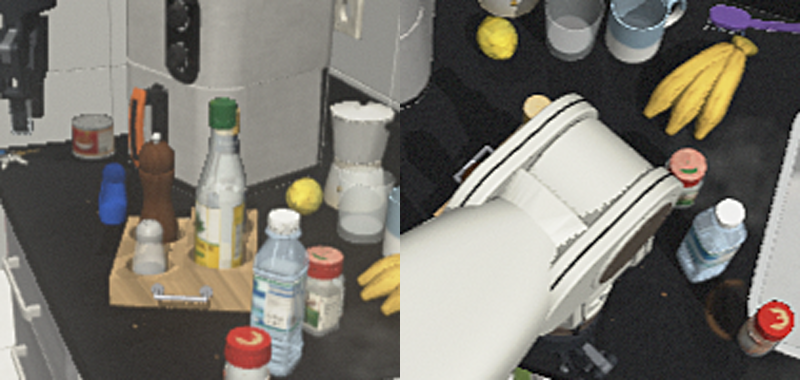

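Side view: salt (150,245), mill (157,190) and vinegar (222,180) all stand upright, with the dark bottle's gold cap visible in the top view at (536,105). Spice jars and water are unmoved and the arm is clear.

```bash
python3 -m pendant '[[-0.15,[0,0,0],0],[-0.15,[0,0,0],0],[-0.15,[0,0,0],0]]' 40 | head -3; python3 -c "
from plant import arm
print(arm.hand_in())"
```

```text
time_s: 40.55
ee_pos: [0.3162, -0.1486, 0.2782]
eef_rot: [[-0.906, 0.423, -0.001], [0.423, 0.906, 0.0], [0.001, 0.0, -1.0]]
the job is handed in; nothing more can be done
None
```

The job is handed in at 40.6 s: all four pieces were set down on the floors of their wells, with vinegar, mill and salt seen upright at the end; only the dark bottle's cap was in view, and the spice jars and water bottle were not moved.

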